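# Lock the shaker tray with its transport pin

## Robot

A 7-joint arm with a two-finger parallel gripper is mounted at the origin on the work surface. World frame = base frame: x ahead of the robot, y to its left, z up, the work surface at z = 0. Lengths are in mm, angles in degrees, forces in N, time in s.
With the tool pointing down it reaches from about 425 to 875 mm from the base axis. Payload 8.4 kg.
Tool frame: the origin (TCP) lies at the very end of the fingers, on their centre line; the grasp point (between the pads) lies 19 mm behind it; z points along the fingers, y is the line along which they close (so a half turn about z gives the same grasp; the last joint's range is limited). The gripper opens to 87 mm and grips with 3 to 60 N. Pads are 19 mm wide; open, the fingers measure 117 mm over their backs; the gripper's body (75 mm by 190 mm) begins 51 mm behind the grasp point.
Start: joints at [-77.074, 19.091, 2.286, 83.961, -0.768, 76.965, -3.352], TCP at [207.428, 615.985, 222.546] pointing down, gripper open.
Joint ranges: [-147.57, 147.57], [-21.85, 119.76], [-74.77, 79.35], [14.55, 137.4], [-85.83, 265.84], [4.83, 119.75], [-152.11, 152.11]. Speed limits (degrees/s): [127.2, 127.2, 159.86, 159.86, 180, 180, 180].

## Interface

Orientations are given as [roll, pitch, yaw] about the fixed x, y, z axes, in that order (R = Rz(yaw) Ry(pitch) Rx(roll)).
In Python, from cell import robot, cams, sign_off gives the robot as it stands.
- The arm moves only by the tool jog_arm, never from a script. Its argument "rows" is a list of rows, each a list of 3 entries, a list of its own where there are three numbers: the shift along the tool's x, y, z scaled (see below), then the turn about the tool's z scaled (see below), then the closure, from 0 (fully open) to 1 (shut). A call has 1 to 20 rows; each row is the pose to reach, as a shift and turn from the pose commanded when the call began, along the tool's axes at that moment; what a row does not reach only later rows make up. The controller multiplies each number of a shift by 150 mm and each number of a turn by 30 degrees. A row lasts 1/8 s, in which the tool goes at most 62.5 mm and 10.7 degrees, less where a joint would pass 70% of its speed; a pose out of reach is approached as far as the arm can. A call with a number of a shift or a turn outside -1 to 1 is refused whole. A call with a gripper value outside its range is refused whole. The fingers move at their own pace and stop on an object; "squeeze" is the grip in N (left out, the last holds). Time passes only in rows, so rows that repeat a pose let the fingers close. It gives the time, the measured TCP pose, the force, the opening and the grip force at its end, in the units of the state.
- robot.state(): the state, without advancing time (a new reading comes with each control period).
- cams.capture(name): name is "side" or "top" or "wrist"; returns a dict with "color" (400x640x3 uint8, red, green, blue), "mtx" (3x3 intrinsics, pixels), "cam_to_world" (4x4, takes a point from camera to world coordinates); the wrist camera has in their place "mount" (4x4, takes a point from camera to tool coordinates, whose origin is the TCP and whose axes are the flange's). Camera axes: x right, y down, z forward; pixel columns grow to the right and rows downward; lengths in mm; the calibration is good to about 2 mm. A picture is of the moment at which its call begins: read the wrist's pose just before it. There is no depth.
- sign_off(): hands the job in; it is judged then, once.
Trained networks look in a picture, given as the dict that the camera call returned (one of the last four; its "shot" number tells which), for a name from the list of things; names that differ only in an ending like _2 or _b are one class to them, and where a whole thing is asked for, a point or a joint stands for the part that bears it (a point fixed in the world has none). Each returns a list of dicts, best first, with "conf" (0 to 1); they miss things now and then, are a little off and sometimes report something else, mostly with a low value. They report only what shows in the picture. A call takes as long as a camera call.
- cams.spot_in(label, picture): "pixel" ([column, row] in pixels, amid what is visible of it).
- cams.landmark_of(label, picture): "pixel" ([column, row] in pixels: a listed point, or the origin of a listed thing).
The state is a dict: "clock": time; "joint_pos": joint angles; "qvel": joint speeds; "tau": joint torques, N m; "ee_pos": TCP position; "ee_rot": TCP orientation; "contact_force": force on the tool from outside, world axes, zero at the start; "ft_torque": the same for the moment, N m; "finger_gap": finger opening in mm; "grasp_force": force on a finger pad.
Only numpy, scipy, OpenCV 4.12 (cv2) and the standard library are available. Lean on these libraries where they do the work, as an engineer would, in place of code of your own. Each camera call takes 0.05 s, during which the arm holds its last target. There are 200 camera calls.

## Task

The bench shaker is about to be carried away, so lock its tray: slide the tray sideways until the hole in its yellow plate lies in front of the red-headed lock pin, then push the pin through the hole until its red head sits against the grey guide block. The hole may sit a few millimetres to either side of the plate's mark, so feel for it; never jam the pin with 40 N or more, and do not tip the jars on the tray or shift the wash bottle, rack or beaker nearby.

Things in the scene. Friction and masses are not known exactly. Their poses are not given: they have to be found in the camera images.
- shaker: White bench shaker 220 x 320 mm, fixed. Origin at bench height; +x: direction the pin is pushed, +y: direction the tray slides as its joint grows. In this frame (mm): housing x -55..165, y -160..160, top z 62; tray's upper face z 80; grey guide block holding the pin x -150..-80, y -17..17, top z 132; pin axis y 0, z 118; 10 mm gap (x -80..-70) between guide block and yellow plate.
- tray (a joint): Slide of the aluminium tray (225 x 240 mm), 0 to 0.100 m, growing towards shaker +y, about 2.5 N friction, stays where left; starts at 0 to 0.032. At 0.050 the yellow plate's mark faces the pin. The hole lies up to 5.5 mm either side of that mark (plate bolted through slots, does not shift in use), so the pin enters at some value from 0.0445 to 0.0555, within about 2 mm.
- post (a point): Centre of the top of the black upright post on the tray (22 mm diameter, 66 mm tall, from z 80 to 146 mm), by which the tray is pushed either way. In the shaker frame it stands at x = 0, y = tray value + 25 mm. 25 mm or more is free on both sides of it.
- plate_mid (a point): Mark for the yellow upright plate's middle (above a black line on the tray): shaker frame x = -66, y = tray value - 50, z = 118 mm. Plate 8 mm thick (x -70..-62), 110 mm wide, 70 mm high (z 83..153), with one round through hole of 17 mm diameter at z = 118 mm, up to 5.5 mm left or right of this mark.
- guide (a point): Centre of the guide block's rear face (on the robot's side), on the pin axis: shaker x = -150, y = 0, z = 118 mm. The head of the pin seats against this face.
- pin: Lock pin: steel shaft 14 mm diameter, 120 mm long, 1 mm chamfer at the tip; red disc head 32 mm diameter, 12 mm thick; 0.11 to 0.22 kg. Lies level, slides freely lengthwise in the guide block. Origin on its axis where shaft meets head; +x runs along the shaft to the tip. Starts drawn back 47 to 53 mm.
- pin_tip (a point): Centre of the pin's tip face, 120 mm from the pin's origin.
- pin_head (a point): Centre of the rear face of the red head (push here), 12 mm behind the pin's origin.
- jar_a: Bystander: clear glass jar with green cap, 48 mm diameter, 75 mm tall, standing loose on the far half of the tray; origin at the centre of its underside.
- jar_b: Bystander: amber glass jar with blue cap, 48 mm diameter, 75 mm tall, standing loose on the far half of the tray; origin at the centre of its underside.
- wash_bottle: Bystander: white wash bottle, 74 mm diameter, 205 mm tall with its bent spout; origin at the centre of its underside.
- rack: Bystander: white wire test-tube rack 204 x 72 x 57 mm; origin at the centre of its underside.
- beaker: Bystander: glass beaker, 70 mm diameter, 90 mm tall; origin at the centre of its underside.

How it is judged (in metres and radians):
On the way, in this order (a step that is already met when the one before it is completed fails the run):
1. the tray has been slid until its plate mark is within 14 mm of the pin axis, the pin's tip still on the robot's side of the yellow plate (y of plate_mid in the frame of shaker between -0.014 and 0.014 m and x of pin_tip in the frame of shaker below -0.064 m), for 0.05 s.
2. the pin's tip has come through the hole, at least 5 mm out of the far side of the yellow plate (y of plate_mid in the frame of shaker between -0.014 and 0.014 m and y of pin_tip in the frame of shaker between -0.005 and 0.005 m and x of pin_tip in the frame of shaker above -0.057 m), for 0.02 s.
At the end, for the whole second after the job is handed in: The pin is through the hole and fully home: red head within 3.5 mm of the guide block's rear face, pin level and in line with the guide, plate mark within 14 mm of the pin axis, pin and tray at rest and the robot touching nothing (y of plate_mid in the frame of shaker between -0.014 and 0.014 m and y of pin_tip in the frame of shaker between -0.005 and 0.005 m and x of pin_tip in the frame of shaker above -0.0335 m and angle between the x axis of pin and the x axis of shaker, either way round below 0.06 rad and linear speed of pin below 0.02 m/s and velocity of joint tray between -0.01 and 0.01 m/s and contact force between each of the arm, the fingers and anything else below 0.5 N).
It fails at once if the pin is pressed against any part of the shaker (plate, hole edge or guide) with 40 N or more (contact force between pin and shaker above 40 N).
It fails at once if a jar on the tray is tipped by more than 30 degrees or falls off the tray (angle between any of jar_a, jar_b's own z axis and vertical above 0.52 rad or height (world z) of any of jar_a, jar_b below 0.06 m).
It fails at once if the wash bottle, rack or beaker is moved by more than 30 mm (distance of any of wash_bottle, rack, beaker from where it was at the start of the episode above 0.03 m).
It also fails if it takes over 72 s, if anything falls off the work surface, if the arm or the gripper's body presses on something with over 40 N, if the wrist force passes 120 N, or if a joint passes its speed limit or range.

## Working session

There is one attempt and no reset: what is moved stays moved. The work goes in short steps, Python scripts to look and compute and a tool call to move; the robot and the scene stay as the last step left them, time stands still between calls to the robot, and variables do not carry over. Pictures are saved under pics/ and viewed, at most 10 in all, crops included, and the job is handed in when it is done.

Besides the shell and the picture viewer there is one more tool, called after "Call:" as name(argument=value, ...), one argument or row to a line, values as JSON. jog_arm: Moves the arm, as the interface text tells. Shifts and turns lie within -1 to 1; 1 stands for 150 mm of shift or 30 degrees of turn. Its arguments: {"type":"object","properties":{"rows":{"type":"array","items":{"type":"array"}},"squeeze":{"type":"number"}},"required":["rows"]}

```bash
mkdir -p pics; cat > h.py <<'E'
from cell import robot,cams,sign_off
import numpy as np,cv2
from scipy.spatial.transform import Rotation as R
def T():
    s=robot.state();M=np.eye(4);M[:3,:3]=R.from_euler('xyz',s['ee_rot'],degrees=True).as_matrix();M[:3,3]=s['ee_pos'];return M
def cap(n):
    t=T();p=cams.capture(n)
    p['c2w']=p['cam_to_world'] if n!='wrist' else t@p['mount']
    return p
def ray(p,px):
    d=np.linalg.inv(p['mtx'])@[*px,1];d=p['c2w'][:3,:3]@d;return np.array(p['c2w'])[:3,3],d/np.linalg.norm(d)
def atz(p,px,z):
    o,d=ray(p,px);return o+d*(z-o[2])/d[2]
def tri(rs):
    A=0;b=0
    for o,d in rs:
        P=np.eye(3)-np.outer(d,d);A=A+P;b=b+P@o
    x=np.linalg.solve(A,b);return x,[np.linalg.norm((np.eye(3)-np.outer(d,d))@(x-o)) for o,d in rs]
def proj(p,X):
    q=np.linalg.inv(p['c2w'])@[*X,1];q=p['mtx']@q[:3];return q[:2]/q[2]
E
python3 - <<'E'
from h import *
print(robot.state())
P={n:cap(n) for n in('side','top','wrist')}
for n,p in P.items(): cv2.imwrite(f'pics/{n}0.png',p['color'][...,::-1]); print(n,p['c2w'][:3,3].round())
for l in['post','plate_mid','guide','pin_tip','pin_head','shaker','jar_a','wash_bottle','rack','beaker']:
    rs=[]
    for n,p in P.items():
        r=cams.landmark_of(l,p)
        print(l,n,[(np.round(x['pixel']).tolist(),round(x['conf'],2)) for x in r[:2]])
        if r and r[0]['conf']>.4: rs.append(ray(p,r[0]['pixel']))
    if len(rs)>1: x,e=tri(rs);print('   ',x.round(1),np.round(e,1))
E
```

```text
{'clock': 0.0, 'joint_pos': array([-77.07337844,  19.13179802,   2.28669186,  84.01303207,
        -0.76688932,  76.96719444,  -3.35191581]), 'qvel': array([-0.00510778,  0.06270573,  0.01431853, -0.10644762, -0.01988257,
       -0.00323147, -0.10360739]), 'tau': array([-2.44734874e-04, -6.56355357e+01,  1.33515727e+00, -4.03811002e+01,
       -5.96583425e-02,  4.44196304e-02,  1.22155461e-04]), 'ee_pos': array([207.33302444, 615.5219261 , 221.64251557]), 'ee_rot': array([-1.79903554e+02,  8.08004351e-03,  1.61386741e+02]), 'contact_force': array([-0.008721  ,  0.27146361, -0.44205742]), 'ft_torque': array([ 0.02398488,  0.0176309 , -0.00202754]), 'grasp_force': 0.0, 'finger_gap': 87.04784478540482}
side [  267. -1067.   745.]
top [ 417.  -20. 1309.]
wrist [135. 641. 384.]
post side [([344.0, 183.0], 0.55), ([286.0, 196.0], 0.33)]
post top [([297.0, 163.0], 0.56), ([286.0, 241.0], 0.35)]
post wrist []
    [663.9  61.8 148.8] [2.9 2.9]
plate_mid side [([325.0, 203.0], 0.8)]
plate_mid top [([322.0, 190.0], 0.56)]
plate_mid wrist []
    [586.1  -0.  116.9] [8.2 8.2]
guide side [([304.0,
[... 316 characters left out ...]
2.0, 223.0], 0.8), ([379.0, 219.0], 0.67)]
shaker top [([313.0, 175.0], 0.7)]
shaker wrist []
    [652.6  28.1  10.1] [2.7 2.7]
jar_a side [([377.0, 202.0], 0.61), ([379.0, 217.0], 0.57)]
jar_a top [([312.0, 131.0], 0.91), ([347.0, 137.0], 0.6)]
jar_a wrist []
    [773.9  27.3  73. ] [5.8 5.8]
wash_bottle side [([358.0, 330.0], 0.65)]
wash_bottle top [([472.0, 218.0], 0.98)]
wash_bottle wrist []
    [ 540.5 -432.6  -11.4] [1.6 1.6]
rack side [([297.0, 183.0], 0.64), ([300.0, 314.0], 0.34)]
rack top [([172.0, 207.0], 0.55)]
rack wrist []
    [568.3 435.4 -18.1] [9. 9.]
beaker side [([302.0, 314.0], 0.83)]
beaker top [([447.0, 262.0], 0.76)]
beaker wrist []
    [ 412.9 -353.4    3.6] [0.7 0.7]
```

```bash
python3 - <<'E'
import cv2
a=cv2.imread('pics/top0.png')[90:280,220:420];b=cv2.imread('pics/side0.png')[130:280,240:440]
cv2.imwrite('pics/c.png',cv2.vconcat([cv2.resize(a,(600,570//2*1),interpolation=2) if 0 else cv2.resize(a,None,fx=3,fy=3,interpolation=2)]))
cv2.imwrite('pics/d.png',cv2.resize(b,None,fx=3,fy=3,interpolation=2))
E
```

```text
(no output)
```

View pics/c.png

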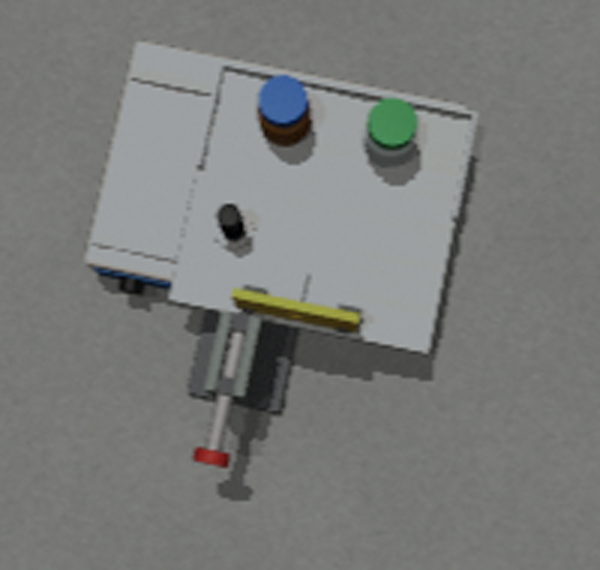

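View pics/d.png

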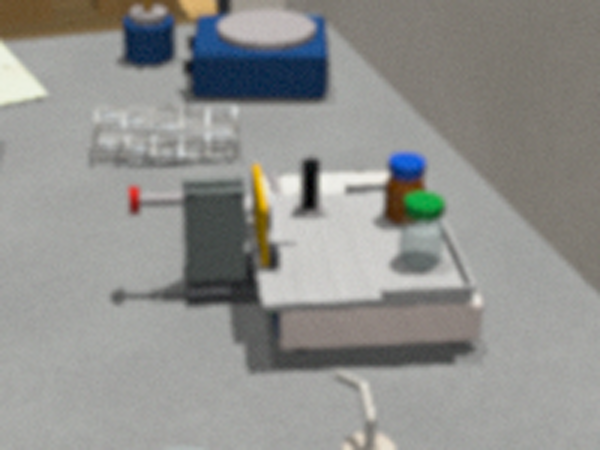

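The pictures show the shaker at about yaw -10°. The pin head is near (290,242) in the top view, the post top near (296,160), and the plate lies about 50 mm to the right of the pin line. The hole should be visible from the robot side while the plate is off the pin axis, so I'll fit the pose and plan a wrist view.

```bash
cat >> h.py <<'E'
from scipy.optimize import least_squares
def pts(v):
    x,y,a,t,b=v; c,s=np.cos(a),np.sin(a)
    L=dict(post=(0,t+25,146),plate_mid=(-66,t-50,118),guide=(-150,0,118),pin_tip=(-30-b,0,118),pin_head=(-162-b,0,118),shaker=(0,0,0))
    return {k:np.array([x+c*p[0]-s*p[1],y+s*p[0]+c*p[1],p[2]]) for k,p in L.items()}
def obs(pics,minc=.4):
    O=[]
    for p in pics:
        for l in['post','plate_mid','guide','pin_tip','pin_head','shaker']:
            for r in cams.landmark_of(l,p)[:1]:
                if r['conf']>minc: O.append((l,p,np.array(r['pixel'])))
    return O
def fit(O,v0=(650,28,-.18,10,50)):
    def f(v):
        X=pts(v); return np.concatenate([[(v[3]-16)/100,(v[4]-50)/6]]+[np.array(proj(p,X[l])-u)*2 /(1.5 if l!='shaker' else 3) for l,p,u in O])
    r=least_squares(f,v0,loss='soft_l1',x_scale=[10,10,.1,10,5])
    for l,p,u in O: print(l,p['c2w'][:2,3].round(),(proj(p,pts(r.x)[l])-u).round(1))
    print('x,y,yawdeg,tray,back',r.x[:2].round(1),np.degrees(r.x[2]).round(2),r.x[3:].round(1)); return r.x
def sh2w(v,p):
    c,s=np.cos(v[2]),np.sin(v[2]);return np.array([v[0]+c*p[0]-s*p[1],v[1]+s*p[0]+c*p[1],p[2]])
E
python3 - <<'E'
from h import *
w=cap('wrist');print(w['mount'].round(3),w['mtx'])
P=[cap('side'),cap('top')]
v=fit(obs(P)); print({k:x.round(0) for k,x in pts(v).items()})
E
```

```text
[[ 0.00000e+00 -9.60000e-01 -2.80000e-01  7.68320e+01]
 [ 1.00000e+00  0.00000e+00 -0.00000e+00  2.79000e-01]
 [ 1.00000e-03 -2.80000e-01  9.60000e-01 -1.61922e+02]
 [ 0.00000e+00  0.00000e+00  0.00000e+00  1.00000e+00]] [[289.57082335   0.         325.12137073]
 [  0.         289.57082335 198.29631626]
 [  0.           0.           1.        ]]
post [  267. -1067.] [-34.8 -35.3]
plate_mid [  267. -1067.] [ 0.9 -1.1]
guide [  267. -1067.] [ 0.4 -0.4]
pin_head [  267. -1067.] [ -16.6 -119.3]
shaker [  267. -1067.] [ 0.8 -0.2]
post [417. -20.] [-0.2  0.2]
plate_mid [417. -20.] [0.9 0.7]
guide [417. -20.] [ 0.3 -0.1]
pin_tip [417. -20.] [1.5 0.2]
pin_head [417. -20.] [-0.3 -1.3]
shaker [417. -20.] [-0.8 -0.6]
x,y,yawdeg,tray,back [659.   33.5] -13.52 [ 5.4 49.4]
{'post': array([666.,  63., 146.]), 'plate_mid': array([584.,   6., 118.]), 'guide': array([513.,  69., 118.]), 'pin_tip': array([582.,  52., 118.]), 'pin_head': array([454.,  83., 118.]), 'shaker': array([659.,  34.,   0.])}
```

Call:
jog_arm(
  rows=[
    [[-0.24,-0.26,0],0,1],
    [[-0.47,-0.52,0],0,1],
    [[-0.71,-0.77,0],0,1],
  ],
  squeeze=20,
)

```text
clock: 2.78
ee_pos: [272.0, 471.0, 222.6]
ee_rot: [180.0, 0.0, 161.4]
contact_force: [0.9, -0.6, 0.5]
finger_gap: 64.8
grasp_force: 0.0
```

Call:
jog_arm(
  rows=[
    [[-0.24,-0.26,0],0,1],
    [[-0.47,-0.52,0],0,1],
    [[-0.71,-0.77,0],0,1],
  ],
)

```text
clock: 3.15
ee_pos: [336.1, 327.5, 222.8]
ee_rot: [180.0, 0.0, 161.4]
contact_force: [0.2, -0.1, 0.7]
finger_gap: 35.0
grasp_force: 0.0
```

Call:
jog_arm(
  rows=[
    [[-0.24,-0.26,0],0,1],
    [[-0.47,-0.52,0],0,1],
    [[-0.71,-0.77,0],0,1],
  ],
)

```text
clock: 3.52
ee_pos: [400.1, 184.0, 222.9]
ee_rot: [179.9, 0.0, 161.4]
contact_force: [0.3, -0.2, 0.1]
finger_gap: 5.6
grasp_force: 0.0
```

Call:
jog_arm(
  rows=[
    [[-0.24,-0.26,0],0,1],
    [[-0.47,-0.52,0.1],-0.17,1],
    [[-0.71,-0.77,0.3],-0.17,1],
    [[-0.71,-0.77,0.38],-0.17,1],
    [[-0.71,-0.77,0.38],-0.17,1],
    [[-0.71,-0.77,0.38],-0.17,1],
  ],
)

```text
clock: 4.28
ee_pos: [463.8, 43.5, 166.2]
ee_rot: [180.0, 0.0, 166.6]
contact_force: [0.5, 0.1, -0.2]
finger_gap: 0.5
grasp_force: 0.0
```

```bash
python3 - <<'E'
from h import *
w=cap('wrist');print(robot.state()['qvel'].round(1))
P=[w,cap('side'),cap('top')]
O=obs(P); O=[o for o in O if not(o[1] is P[1] and o[0] in('post','pin_head'))]
v=fit(O);np.save('v.npy',v)
print(proj(w,pts(v)['plate_mid']))
c=w['color'][...,::-1]; cv2.imwrite('pics/w1.png',cv2.resize(c,None,fx=1.25,fy=1.25))
E
```

```text
[ 0.1 -0.1  0.2 -0.2  0.  -0.2  0.1]
pin_head [389.  61.] [-0.1  0.3]
plate_mid [  267. -1067.] [ 3.4 -0.6]
guide [  267. -1067.] [1.8 3.7]
shaker [  267. -1067.] [0.8 0.1]
post [417. -20.] [-0.2  0.9]
plate_mid [417. -20.] [0.  3.7]
pin_head [417. -20.] [-7.8 82.8]
shaker [417. -20.] [-0.  -0.6]
x,y,yawdeg,tray,back [661.5  34.4] -12.4 [ 0.5 49.1]
[309.65724434 353.13503116]
```

View pics/w1.png

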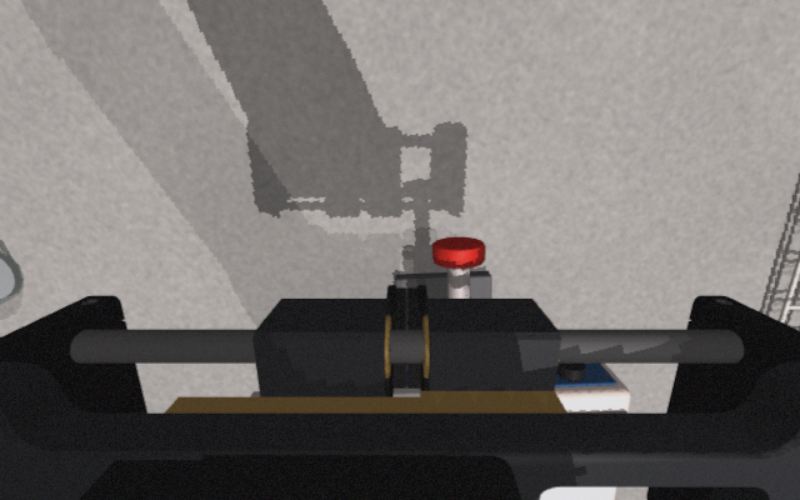

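The wrist image shows the gripper hiding the lower half, with the pin head at about (367,201). To see the plate's face I need a view with the tool turned by 90°.

Call:
jog_arm(
  rows=[
    [[0.09,-0.3,0],0.33,1],
    [[0.09,-0.47,0],0.67,1],
    [[0.09,-0.47,0],1,1],
  ],
)

```text
clock: 5.7
ee_pos: [433.7, -25.0, 165.7]
ee_rot: [180.0, -0.0, 136.0]
contact_force: [0.1, 0.4, 0.4]
finger_gap: 0.6
grasp_force: 0.0
```

Call:
jog_arm(
  rows=[
    [[0,0,0.1],0.33,1],
    [[0,0,0.2],0.67,1],
    [[0,0,0.27],1,1],
  ],
)

```text
clock: 6.08
ee_pos: [433.9, -23.3, 124.5]
ee_rot: [-180.0, -0.0, 106.2]
contact_force: [0.8, -0.0, -1.1]
finger_gap: 0.6
grasp_force: 0.0
```

Call:
jog_arm(
  rows=[
    [[0,0,0],0.33,1],
    [[0,0,0],0.67,1],
    [[0,0,0],1,1],
    [[0,0,0],1,1],
    [[0,0,0],1,1],
  ],
)

```text
clock: 6.7
ee_pos: [434.1, -23.3, 125.1]
ee_rot: [180.0, 0.0, 76.7]
contact_force: [0.0, 0.5, 0.2]
finger_gap: 0.6
grasp_force: 0.0
```

```bash
python3 - <<'E'
from h import *
w=cap('wrist');np.savez('w2.npz',**{k:w[k] for k in('color','mtx','c2w')})
for l in['post','plate_mid','guide','pin_tip','pin_head']:
    for r in cams.landmark_of(l,w)[:1]: print(l,np.round(r['pixel'],1),r['conf'])
c=w['color'][...,::-1]; cv2.imwrite('pics/w2.png',cv2.resize(c,None,fx=1.25,fy=1.25))
E
```

```text
plate_mid [569.7 143.7] 0.76
guide [431.3  57.3] 0.78
pin_tip [314.1  63.5] 0.44
pin_head [317.7  62.4] 0.94
```

View pics/w2.png

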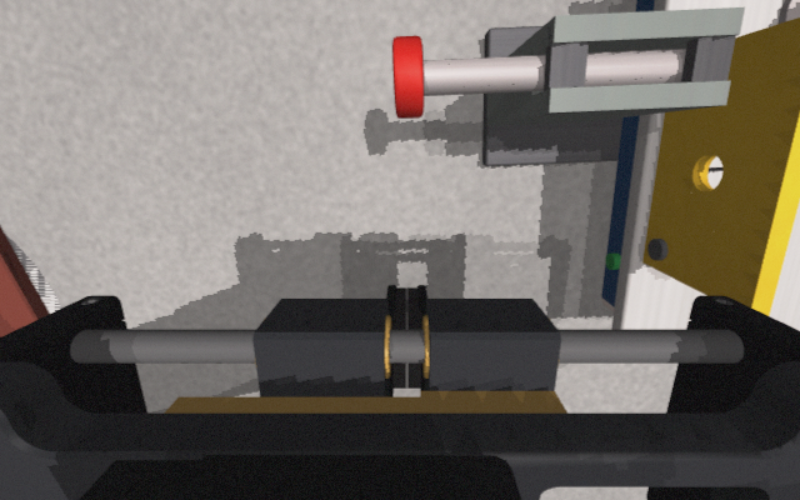

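The picture shows the hole clearly at about (566,138), the pin head at (318,62) and the shaft line running to (544,53). I'll compute how far the hole is from the pin axis.

```bash
python3 - <<'E'
from h import *
w=dict(np.load('w2.npz'));print(w['c2w'].round(2)[:3,3])
im=w['color'].astype(int)
# red head & hole rows
hsv=cv2.cvtColor(w['color'],cv2.COLOR_RGB2HSV)
m=((hsv[...,0]<8)|(hsv[...,0]>172))&(hsv[...,1]>150)&(hsv[...,2]>80);m[:, :280]=0;m[:,380:]=0
ys,xs=np.nonzero(m);print('head',xs.min(),xs.max(),ys.min(),ys.max())
# shaft edges per column
g=cv2.cvtColor(w['color'],cv2.COLOR_RGB2GRAY).astype(int)
e=[]
for c in list(range(348,430,6))+list(range(474,540,6)):
    col=np.where(g[30:85,c]>150)[0]+30
    col=col[np.abs(col-59)<12]
    if len(col): e.append((c,col.min(),col.max()))
print(e)
print('hole patch');
for r in range(120,158,2): print(r,' '.join('%3d'%x for x in g[r,548:586:2]))
E
```

```text
[451.81  51.77 287.  ]
head 314 338 29 93
[(348, np.int64(48), np.int64(68)), (354, np.int64(48), np.int64(68)), (360, np.int64(48), np.int64(68)), (366, np.int64(48), np.int64(68)), (372, np.int64(48), np.int64(67)), (378, np.int64(48), np.int64(67)), (384, np.int64(48), np.int64(67)), (390, np.int64(48), np.int64(67)), (396, np.int64(48), np.int64(67)), (402, np.int64(48), np.int64(66)), (408, np.int64(48), np.int64(66)), (414, np.int64(48), np.int64(66)), (420, np.int64(48), np.int64(66)), (426, np.int64(48), np.int64(65)), (474, np.int64(48), np.int64(70)), (480, np.int64(48), np.int64(70)), (486, np.int64(48), np.int64(70)), (492, np.int64(48), np.int64(70)), (498, np.int64(48), np.int64(70)), (504, np.int64(48), np.int64(70)), (510, np.int64(48), np.int64(70)), (516, np.int64(48), np.int64(70)), (522, np.int64(48), np.int64(70)), (528, np.int64(48), np.int64(70)), (534, np.int64(48), np.int64(70))]
hole patch
120  75  72  76  75  77  74  73  75  77  76  77  75  74  75  76  77  77  71  77
122  75  78  79  78  76  75  77  74  76  77  74  71  76  74  77  78  74  76  74
124  76  76
[... 648 characters left out ...]
 133 122 179 185 184 208 220 220 219 219 224  94  79  76  76
142  72  70  74 117 132 124 143 179 182 209 220 219 219 220 209  75  74  75  76
144  69  71  71 107 130 131 109 178 177 195 221 219 218 221 152  73  73  76  78
146  69  69  68  84 127 126 119 132 170 179 221 219 218 207  76  73  74  76  74
148  72  71  69  72 109 104  96 103 125 159 200 219 214 122  76  76  75  77  76
150  74  72  71  75  78 106  95  96  94 115 145 196 119  79  72  73  74  76  78
152  74  73  73  76  75  76  93  89  87  85  98  76  81  70  74  74  74  75  77
154  72  75  89  77  77  75  71  73  75  77  75  76  75  77  75  77  74  74  76
156  74  76  73  73  71  77  76  74  75  74  73  76  76  73  75  75  77  75  78
```

```bash
python3 - <<'E'
from h import *
w=dict(np.load('w2.npz'))
g=cv2.cvtColor(w['color'],cv2.COLOR_RGB2GRAY).astype(int)
for c in (360,400,420,480,510,535): print(c,[int(x) for x in g[36:80,c]])
h=atz(w,(317.7,62.4),118);gd=atz(w,(433,57.5),118);t=atz(w,(544,52.8),118);H=atz(w,(566,138.3),118)
print(h,gd,t,H,np.linalg.norm(gd-h))
for a,b in((h,gd),(h,t)):
    u=(b-a)/np.linalg.norm(b-a);yaw=np.arctan2(u[1],u[0]);n=np.array([-u[1],u[0],0])
    print('yaw',np.degrees(yaw),'hole y',(H-a)@n,'hole x from head',(H-a)@u)
E
```

```text
360 [181, 182, 184, 187, 189, 188, 186, 181, 178, 174, 170, 151, 177, 177, 186, 190, 196, 197, 206, 215, 219, 224, 227, 226, 223, 217, 212, 203, 192, 185, 176, 163, 154, 145, 132, 123, 113, 101, 90, 102, 165, 181, 184, 186]
400 [120, 123, 123, 123, 126, 124, 122, 119, 120, 130, 170, 174, 181, 187, 193, 194, 197, 206, 213, 219, 221, 221, 219, 220, 216, 205, 199, 188, 180, 170, 161, 152, 141, 131, 118, 112, 90, 79, 61, 58, 58, 58, 60, 51]
420 [52, 58, 55, 58, 56, 56, 56, 57, 94, 168, 171, 177, 183, 191, 193, 195, 200, 207, 215, 219, 221, 218, 217, 216, 210, 203, 191, 180, 172, 162, 151, 143, 135, 123, 110, 93, 77, 60, 56, 53, 53, 54, 57, 54]
480 [54, 57, 55, 54, 58, 61, 107, 161, 168, 178, 186, 191, 191, 197, 200, 206, 210, 213, 215, 213, 210, 207, 208, 203, 191, 180, 171, 161, 152, 142, 133, 120, 123, 153, 162, 163, 164, 164, 161, 161, 164, 162, 163, 161]
510 [56, 55, 55, 51, 71, 112, 117, 169, 180, 186, 191, 192, 195, 199, 205, 208, 210, 211, 211, 206, 206, 205, 198, 189, 179, 171, 161, 153, 144, 131, 125, 131, 164, 160, 158, 161, 161, 160, 160, 161, 161, 161, 160, 162]
535 [54, 50, 57, 76, 122, 160, 169, 178, 188, 186, 192, 197, 198, 202, 206, 208, 210, 206, 206, 204, 200, 196, 190, 180, 167, 144, 133, 101, 96, 93, 118, 158, 160, 159, 159, 158, 156, 159, 159, 157, 158, 159, 157, 158]
[454.09162135  78.27012264 118.        ] [514.41556031  66.50396677 118.        ] [572.02414728  55.25890254 118.        ] [583.2818664    6.82981589 118.        ] 61.46071945147806
yaw -11.036942817488422 hole y -45.38651952572152 hole x from head 140.47740277577805
yaw -11.040938087062985 hole y -45.3767238405993 hole x from head 140.48056726387767
```

Call:
jog_arm(
  rows=[
    [[0,0,-0.4],-0.33,1],
    [[0.15,0.28,-0.6],-0.67,1],
    [[0.3,0.56,-0.6],-1,1],
  ],
)

```text
clock: 7.38
ee_pos: [529.2, 1.8, 218.6]
ee_rot: [179.6, -0.1, 106.9]
contact_force: [0.4, 0.5, -0.9]
finger_gap: 0.6
grasp_force: 0.0
```

Call:
jog_arm(
  rows=[
    [[0,0.22,0],-0.33,0.43],
    [[-0.01,0.44,0],-0.67,0.43],
    [[-0.01,0.65,0],-1,0.43],
  ],
)

```text
clock: 7.75
ee_pos: [621.3, 27.7, 214.6]
ee_rot: [-180.0, -0.0, 136.9]
contact_force: [-0.6, -0.4, -0.4]
finger_gap: 22.9
grasp_force: 0.0
```

Call:
jog_arm(
  rows=[
    [[-0.11,0.18,0],-0.33,0.43],
    [[-0.22,0.37,0],-0.67,0.43],
    [[-0.34,0.55,0],-1,0.43],
  ],
)

```text
clock: 8.12
ee_pos: [715.0, 52.7, 214.5]
ee_rot: [180.0, -0.0, 166.9]
contact_force: [-0.4, 0.2, -0.2]
finger_gap: 47.5
grasp_force: 0.0
```

Call:
jog_arm(
  rows=[
    [[0,0,0],-0.077,0.43],
    [[0,0,0],-0.077,0.43],
    [[0,0,0],-0.077,0.43],
  ],
)

```text
clock: 8.5
ee_pos: [713.8, 51.8, 215.1]
ee_rot: [-180.0, -0.0, 168.7]
contact_force: [0.2, -0.3, 0.6]
finger_gap: 49.5
grasp_force: 0.0
```

```bash
python3 - <<'E'
from h import *
w=cap('wrist');np.savez('w3.npz',**{k:w[k] for k in('color','mtx','c2w')})
for l in['post','plate_mid','guide','pin_tip','pin_head']:
    for r in cams.landmark_of(l,w)[:1]: print(l,np.round(r['pixel'],1),r['conf'],atz(w,r['pixel'],146 if l=='post' else 118))
c=w['color'][...,::-1]; cv2.imwrite('pics/w3.png',cv2.resize(c,None,fx=1.25,fy=1.25))
E
```

```text
post [328.1 150.5] 0.96 [666.39054628  63.75352557 146.        ]
plate_mid [235.5  64.6] 0.84 [586.14486939   2.22999789 118.        ]
pin_tip [293.2  44.6] 0.58 [580.94611052  52.04590957 118.        ]
```

View pics/w3.png

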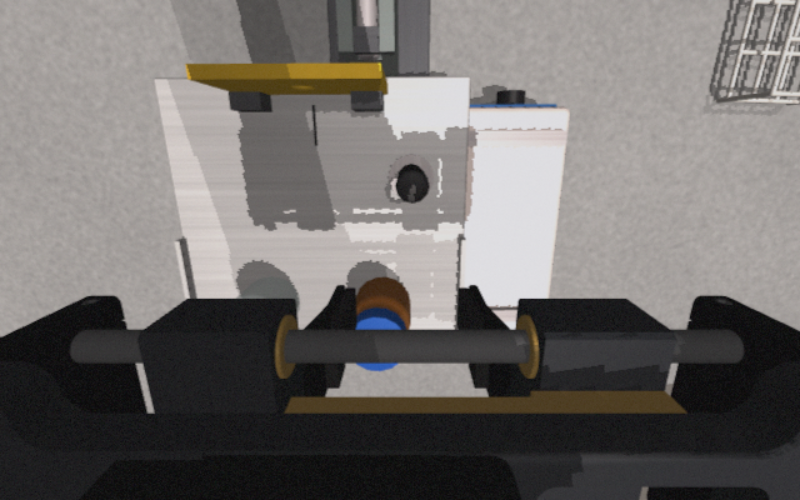

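The picture shows the post top at (328,150), and the space around it is free. I'll descend over it and grip it gently.

Call:
jog_arm(
  rows=[
    [[0.325,0.016,0],0,0.43],
    [[0.325,0.016,0],0,0.43],
    [[0.325,0.016,0.25],0,0.43],
    [[0.325,0.016,0.5],0,0.43],
    [[0.325,0.016,0.71],0,0.43],
    [[0.325,0.016,0.71],0,0.43],
    [[0.325,0.016,0.71],0,0.43],
  ],
  squeeze=12,
)

```text
clock: 9.68
ee_pos: [667.7, 63.5, 110.2]
ee_rot: [180.0, 0.1, 168.8]
contact_force: [0.2, -0.7, 1.5]
finger_gap: 49.8
grasp_force: 0.0
```

Call:
jog_arm(
  rows=[
    [[0,0,0],0,0.8],
    [[0,0,0],0,0.8],
    [[0,0,0],0,0.8],
    [[0,0,0],0,0.8],
    [[0,0,0],0,0.8],
  ],
)

```text
clock: 10.3
ee_pos: [666.8, 64.1, 108.9]
ee_rot: [180.0, 0.0, 168.8]
contact_force: [0.5, 1.1, 2.3]
finger_gap: 21.5
grasp_force: 12.0
```

Call:
jog_arm(
  rows=[
    [[0,0.01,0],0,0.8],
    [[0,0.035,0],0,0.8],
    [[0,0.07,0],0,0.8],
    [[0,0.11,0],0,0.8],
    [[0,0.15,0],0,0.8],
    [[0,0.19,0],0,0.8],
    [[0,0.23,0],0,0.8],
    [[0,0.265,0],0,0.8],
    [[0,0.29,0],0,0.8],
    [[0,0.3,0],0,0.8],
    [[0,0.3,0],0,0.8],
    [[0,0.3,0],0,0.8],
    [[0,0.3,0],0,0.8],
  ],
)

```text
clock: 11.92
ee_pos: [675.4, 107.9, 108.9]
ee_rot: [-180.0, -0.0, 168.8]
contact_force: [-1.9, -1.7, 6.0]
finger_gap: 21.4
grasp_force: 12.0
```

```bash
python3 - <<'E'
from h import *
s=robot.state();print(s['ee_pos'],s['ee_rot'],s['contact_force'])
d=s['ee_pos']-np.array([666.8,64.1,108.9]);print(d@[.1914,.9815,0],d@[.9815,-.1914,0])
w=cap('wrist');t=cap('top')
for p in(w,t):
  for l in['post','plate_mid','guide','pin_tip','pin_head']:
    for r in cams.landmark_of(l,p)[:1]: print(l,np.round(r['pixel'],1),r['conf'],atz(p,r['pixel'],146 if l=='post' else 118))
cv2.imwrite('pics/w4.png',w['color'][...,::-1])
E
```

```text
[675.35698818 107.89832386 108.88151719] [-1.79998538e+02 -4.81243481e-03  1.68797880e+02] [-1.88865624 -1.7114134   5.96273756]
44.625862406397204 0.01568470870014771
post [325.2 278.3] 0.58 [675.77220223 108.08352564 146.        ]
plate_mid [179.1 133.9] 0.88 [595.25102332  47.07943636 118.        ]
pin_tip [182.9 107.5] 0.92 [583.2153684   53.28662226 118.        ]
post [297.4 128.1] 0.31 [753.60446032  64.46019012 146.        ]
plate_mid [303.7 188.2] 0.72 [599.49608761  46.24215934 118.        ]
guide [293.  221.8] 0.98 [510.70154814  72.25160639 118.        ]
pin_tip [300.9 191.9] 0.78 [589.57975146  53.38742677 118.        ]
pin_head [285.6 246.8] 0.5 [445.69628177  89.84676789 118.        ]
```

View pics/w4.png

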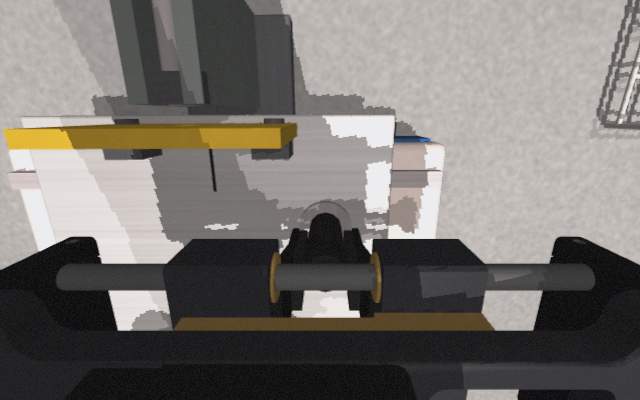

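The picture shows the plate mark near (211,150), just right of the pin line; that fits the hole offset I measured. I'll release the post and go behind the pin head.

Call:
jog_arm(
  rows=[
    [[0,0,0],0,0.43],
    [[0,0,0],0,0.43],
    [[0,0,0],0,0.43],
    [[0,0,-0.15],0,0.43],
    [[0,0,-0.45],0,0.43],
    [[0,0,-0.73],0,0.43],
    [[0,0,-0.73],0,0.5],
  ],
  squeeze=20,
)

```text
clock: 13.4
ee_pos: [677.3, 107.9, 222.1]
ee_rot: [179.8, 0.3, 168.8]
contact_force: [0.1, -0.3, -1.1]
finger_gap: 45.8
grasp_force: 0.0
```

Call:
jog_arm(
  rows=[
    [[0.27,-0.08,0],0,1],
    [[0.53,-0.16,0],0,1],
    [[0.8,-0.24,0],0,1],
  ],
)

```text
clock: 13.78
ee_pos: [549.0, 95.7, 216.9]
ee_rot: [-179.9, -0.1, 168.8]
contact_force: [0.0, -0.1, 0.8]
finger_gap: 21.2
grasp_force: 0.0
```

Call:
jog_arm(
  rows=[
    [[0.27,-0.08,0],0,1],
    [[0.53,-0.16,0],0,1],
    [[0.8,-0.24,0],0,1],
    [[0.8,-0.24,0],0,1],
    [[0.8,-0.24,0],0,1],
  ],
)

```text
clock: 14.4
ee_pos: [426.3, 84.0, 217.9]
ee_rot: [180.0, 0.0, 168.8]
contact_force: [-0.3, -0.2, 0.1]
finger_gap: 0.3
grasp_force: 0.0
```

```bash
python3 - <<'E'
from h import *
s=robot.state();print(s['clock'],s['ee_pos'],s['ee_rot'],s['contact_force'],s['finger_gap'])
d=s['ee_pos'][:2]-[660.7,38];print('shaker',d@[.9815,-.1914],d@[.1914,.9815])
w=cap('wrist')
for l in['pin_head','guide']:
    for r in cams.landmark_of(l,w)[:1]:
        X=atz(w,r['pixel'],118);d=X[:2]-[660.7,38];print(l,r['pixel'],r['conf'],X,d@[.9815,-.1914],d@[.1914,.9815])
E
```

```text
14.4 [426.27020684  83.98803938 217.92148965] [1.79979288e+02 1.90564084e-02 1.68815511e+02] [-0.31805717 -0.24625129  0.11210035] 0.34151283088358275
shaker -238.8949527261251 0.2673982419033649
pin_head [325.6, 228.3] 0.59 [455.91457997  78.7811581  118.        ] -208.80240341586972 0.830777283225153
```

Call:
jog_arm(
  rows=[
    [[0,0,0.3],0,1],
    [[0,0,0.6],0,1],
    [[0,0,0.76],0,1],
    [[0,0,0.76],0,1],
    [[0,0,0.76],0,1],
  ],
)

```text
clock: 15.18
ee_pos: [426.9, 83.9, 104.9]
ee_rot: [180.0, 0.0, 168.8]
contact_force: [0.6, -0.3, 0.2]
finger_gap: 0.5
grasp_force: 0.0
```

Call:
jog_arm(
  rows=[
    [[-0.03,0,0],0,1],
    [[-0.06,0,0],0,1],
    [[-0.09,0,0],0,1],
    [[-0.1,0,0],0,1],
    [[-0.1,0,0],0,1],
  ],
)

```text
clock: 15.8
ee_pos: [440.7, 80.9, 104.0]
ee_rot: [-180.0, -0.0, 168.8]
contact_force: [0.8, 0.4, 0.5]
finger_gap: 0.4
grasp_force: 0.0
```

Call:
jog_arm(
  rows=[
    [[-0.01,0,0],0,1],
    [[-0.02,0,0],0,1],
    [[-0.03,0,0],0,1],
    [[-0.03,0,0],0,1],
  ],
)

```text
clock: 16.3
ee_pos: [445.2, 80.0, 104.0]
ee_rot: [-180.0, 0.0, 168.8]
contact_force: [-1.0, -0.8, -0.3]
finger_gap: 0.6
grasp_force: 0.3
```

Call:
jog_arm(
  rows=[
    [[-0.01,0,0],0,1],
    [[-0.02,0,0],0,1],
    [[-0.03,0,0],0,1],
    [[-0.03,0,0],0,1],
  ],
)

```text
clock: 16.8
ee_pos: [449.8, 79.1, 104.1]
ee_rot: [-180.0, 0.0, 168.8]
contact_force: [-1.5, -0.1, 0.3]
finger_gap: 0.5
grasp_force: 0.2
```

Call:
jog_arm(
  rows=[
    [[-0.007,0,0],0,1],
    [[-0.013,0,0],0,1],
    [[-0.013,0,0],0,1],
  ],
)

```text
clock: 17.18
ee_pos: [451.5, 78.8, 104.1]
ee_rot: [-180.0, 0.0, 168.8]
contact_force: [-0.2, 0.6, 1.1]
finger_gap: 0.4
grasp_force: 0.5
```

Call:
jog_arm(
  rows=[
    [[-0.007,0,0],0,1],
    [[-0.013,0,0],0,1],
    [[-0.013,0,0],0,1],
  ],
)

```text
clock: 17.55
ee_pos: [453.5, 78.4, 104.1]
ee_rot: [-180.0, 0.0, 168.8]
contact_force: [-1.3, 0.7, -0.3]
finger_gap: 0.2
grasp_force: 0.5
```

Call:
jog_arm(
  rows=[
    [[-0.007,0,0],0,1],
    [[-0.013,0,0],0,1],
    [[-0.013,0,0],0,1],
  ],
)

```text
clock: 17.92
ee_pos: [455.4, 78.0, 104.1]
ee_rot: [-180.0, 0.0, 168.8]
contact_force: [-1.6, 0.2, 0.8]
finger_gap: 0.5
grasp_force: 0.5
```

Call:
jog_arm(
  rows=[
    [[-0.007,0,0],0,1],
    [[-0.013,0,0],0,1],
    [[-0.013,0,0],0,1],
  ],
)

```text
clock: 18.3
ee_pos: [457.3, 77.6, 104.1]
ee_rot: [-180.0, 0.0, 168.8]
contact_force: [-0.8, 1.6, 0.5]
finger_gap: 0.2
grasp_force: 0.5
```

Call:
jog_arm(
  rows=[
    [[-0.007,0,0],0,1],
    [[-0.013,0,0],0,1],
    [[-0.02,0,0],0,1],
    [[-0.02,0,0],0,1],
  ],
)

```text
clock: 18.8
ee_pos: [460.3, 77.1, 104.1]
ee_rot: [180.0, 0.0, 168.8]
contact_force: [-0.2, 0.3, 0.3]
finger_gap: 0.2
grasp_force: 0.5
```

Call:
jog_arm(
  rows=[
    [[-0.007,0,0],0,1],
    [[-0.013,0,0],0,1],
    [[-0.02,0,0],0,1],
    [[-0.02,0,0],0,1],
  ],
)

```text
clock: 19.3
ee_pos: [463.2, 76.5, 104.1]
ee_rot: [-180.0, 0.0, 168.8]
contact_force: [-0.5, 0.4, 0.6]
finger_gap: 0.8
grasp_force: 0.6
```

```bash
python3 - <<'E'
from h import *
w=cap('wrist');t=cap('top')
for l in['pin_head','guide','pin_tip']:
  for p in(w,t):
    for r in cams.landmark_of(l,p)[:1]:
        X=atz(p,r['pixel'],118);d=X[:2]-[660.7,38];print(l,np.round(r['pixel']),r['conf'],d@[.9815,-.1914],d@[.1914,.9815])
cv2.imwrite('pics/w5.png',w['color'][...,::-1])
E
```

```text
guide [295. 224.] 0.85 -159.22680929114637 -0.8216952988615702
pin_tip [301. 188.] 0.61 -62.583204245730705 3.434390799959317
```

View pics/w5.png

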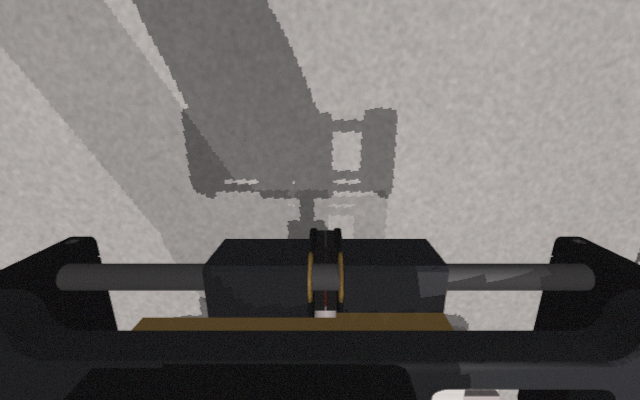

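The gripper hides the head in this view. The tool is already about 17 mm past first contact without resistance, so I'll keep pushing in small steps.

Call:
jog_arm(
  rows=[
    [[-0.01,0,0],0,1],
    [[-0.02,0,0],0,1],
    [[-0.03,0,0],0,1],
    [[-0.04,0,0],0,1],
    [[-0.04,0,0],0,1],
  ],
)

```text
clock: 20.32
ee_pos: [469.2, 75.3, 104.1]
ee_rot: [-180.0, 0.0, 168.8]
contact_force: [-1.0, 0.1, -0.1]
finger_gap: 0.5
grasp_force: 0.3
```

Call:
jog_arm(
  rows=[
    [[-0.01,0,0],0,1],
    [[-0.02,0,0],0,1],
    [[-0.03,0,0],0,1],
    [[-0.04,0,0],0,1],
    [[-0.04,0,0],0,1],
  ],
)

```text
clock: 20.95
ee_pos: [475.1, 74.1, 104.1]
ee_rot: [-180.0, 0.0, 168.8]
contact_force: [-0.7, -0.4, -0.3]
finger_gap: 0.2
grasp_force: 0.3
```

Call:
jog_arm(
  rows=[
    [[-0.01,0,0],0,1],
    [[-0.02,0,0],0,1],
    [[-0.03,0,0],0,1],
    [[-0.04,0,0],0,1],
    [[-0.04,0,0],0,1],
  ],
)

```text
clock: 21.58
ee_pos: [481.0, 73.0, 104.1]
ee_rot: [-180.0, 0.0, 168.8]
contact_force: [-0.1, -0.5, 1.1]
finger_gap: 0.2
grasp_force: 0.3
```

Call:
jog_arm(
  rows=[
    [[-0.01,0,0],0,1],
    [[-0.02,0,0],0,1],
    [[-0.03,0,0],0,1],
    [[-0.03,0,0],0,1],
  ],
)

```text
clock: 22.08
ee_pos: [485.4, 72.1, 104.1]
ee_rot: [-180.0, 0.0, 168.8]
contact_force: [-0.8, 0.6, 1.6]
finger_gap: 0.5
grasp_force: 0.3
```

Call:
jog_arm(
  rows=[
    [[-0.01,0,0],0,1],
    [[-0.02,0,0],0,1],
    [[-0.02,0,0],0,1],
  ],
)

```text
clock: 22.45
ee_pos: [488.3, 71.5, 104.1]
ee_rot: [-180.0, 0.0, 168.8]
contact_force: [0.0, -0.2, 1.1]
finger_gap: 0.2
grasp_force: 0.4
```

Call:
jog_arm(
  rows=[
    [[-0.007,0,0],0,1],
    [[-0.01,0,0],0,1],
    [[-0.01,0,0],0,1],
  ],
)

```text
clock: 22.82
ee_pos: [489.6, 71.2, 104.1]
ee_rot: [-180.0, 0.0, 168.8]
contact_force: [-2.5, 0.7, 1.0]
finger_gap: 0.7
grasp_force: 0.8
```

Call:
jog_arm(
  rows=[
    [[-0.004,0,0],0,1],
    [[-0.008,0,0],0,1],
    [[-0.008,0,0],0,1],
  ],
)

```text
clock: 23.2
ee_pos: [490.2, 71.1, 104.0]
ee_rot: [-180.0, -0.1, 168.8]
contact_force: [-4.2, 1.4, 4.1]
finger_gap: 0.4
grasp_force: 2.6
```

Call:
jog_arm(
  rows=[
    [[-0.004,0,0],0,1],
    [[-0.008,0,0],0,1],
    [[-0.008,0,0],0,1],
  ],
)

```text
clock: 23.58
ee_pos: [490.3, 71.1, 103.9]
ee_rot: [-180.0, -0.2, 168.8]
contact_force: [-11.2, 1.0, 8.9]
finger_gap: 0.8
grasp_force: 5.6
```

Call:
jog_arm(
  rows=[
    [[-0.004,0,0],0,1],
    [[-0.004,0,0],0,1],
  ],
)

```text
clock: 23.82
ee_pos: [490.3, 71.1, 103.9]
ee_rot: [-180.0, -0.3, 168.8]
contact_force: [-14.0, 1.3, 11.5]
finger_gap: 0.6
grasp_force: 7.1
```

It now stops firmly at 14 N, near where the head should seat. I'll back off and verify.

Call:
jog_arm(
  rows=[
    [[0.02,0,0],0,1],
    [[0.1,0,0],0,1],
    [[0.3,0,0],0,1],
    [[0.38,0,-0.2],0,1],
    [[0.38,0,-0.5],0,1],
    [[0.38,0,-0.5],0,1],
    [[0.38,0,-0.5],0,1],
  ],
)

```text
clock: 24.7
ee_pos: [436.3, 81.7, 178.7]
ee_rot: [180.0, 0.0, 168.8]
contact_force: [0.8, -0.3, -0.5]
finger_gap: 0.4
grasp_force: 0.0
```

```bash
python3 - <<'E'
from h import *
s=robot.state();print(s['ee_pos'],s['contact_force'])
w=cap('wrist');t=cap('top');sd=cap('side')
for l in['pin_head','guide','pin_tip','plate_mid']:
  for n,p in(('w',w),('t',t),('s',sd)):
    for r in cams.landmark_of(l,p)[:1]:
        X=atz(p,r['pixel'],118);d=X[:2]-[660.7,38];print(l,n,np.round(r['pixel']),r['conf'],d@[.9815,-.1914],d@[.1914,.9815])
a=cv2.resize(t['color'][150:280,240:373,::-1],(400,390),interpolation=2);b=cv2.resize(sd['color'][150:280,250:383,::-1],(400,390),interpolation=2)
cv2.imwrite('pics/e.png',cv2.hconcat([a,b]));cv2.imwrite('pics/w6.png',w['color'][...,::-1])
E
```

```text
[436.27545549  81.74329433 178.73272001] [ 0.84932205 -0.3212373  -0.52423681]
pin_head t [280. 158.] 0.58 4.843560741932295 74.05939100513858
pin_head s [334. 193.] 0.47 -34.64968401162997 11.583637795348743
guide t [296. 219.] 0.72 -144.0665422155808 -0.6966778066766111
guide s [301. 197.] 0.83 -152.41070933403523 -5.893523612076457
pin_tip t [302. 173.] 0.63 -22.152522753269295 9.532316077021502
pin_tip s [335. 197.] 0.44 -34.47640603500239 -14.734840369867163
plate_mid t [302. 188.] 0.69 -60.8988090381951 0.5724960412670566
plate_mid s [326. 197.] 0.9 -67.53204257128588 -15.637271049825445
```

View pics/e.png

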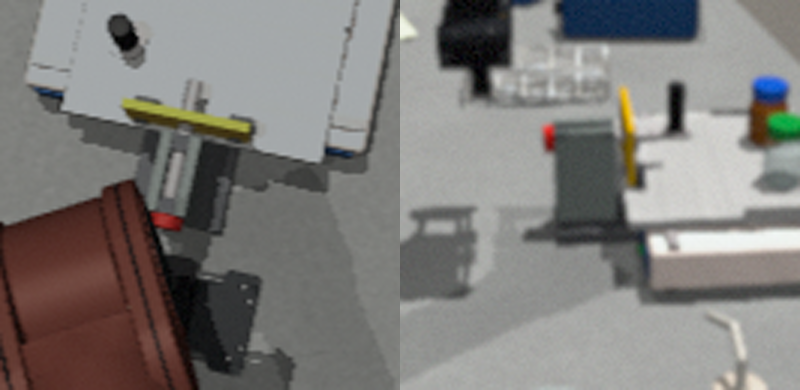

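View pics/w6.png

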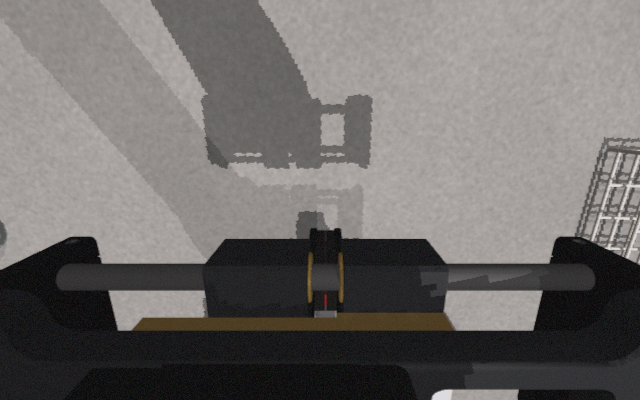

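The pin's shaft shows beyond the plate, and the red head sits flush on the guide block in both views. The jars are upright and the arm is clear, so I'll hand in.

```bash
python3 -c "
from h import *
print(sign_off())"
```

```text
the job is handed in; nothing more can be done
None
```

The tray is locked and the job handed in at about 25 s: the pin went through the hole on the first try and stopped firmly at about 14 N with its red head against the guide block, and the jars were still upright; `sign_off()` gave no verdict.

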